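# Flip up the sprung rest and dock the carving handpiece

### The arm

A 6-joint arm with a two-finger parallel gripper is mounted at the origin on the work surface. World frame = base frame: x ahead of the robot, y to its left, z up, the work surface at z = 0. Lengths are in m, angles in rad, forces in N, time in s.
With the tool pointing down it reaches from about 0.375 to 0.975 m from the base axis. Payload 3.8 kg.
Tool frame: the origin (TCP) lies at the very end of the fingers, on their centre line; the grasp point (between the pads) lies 19 mm behind it; z points along the fingers, y is the line along which they close (so a half turn about z gives the same grasp; the last joint's range is limited). The gripper opens to 85 mm and grips with 20 to 120 N. Pads are 22 mm wide; open, the fingers measure 114 mm over their backs; the gripper's body (76 mm by 85 mm) begins 54 mm behind the grasp point. The pads swing forward as they close: fully open they stand 13 mm farther back than shut.
Start: joints at [-1.342, 0.264, 1.604, -0, 1.274, -0.037], TCP at [0.177, -0.651, 0.231] pointing down, gripper open.
Joint ranges: [-2.63, 2.63], [-0.94, 2.18], [0.31, 2.57], [-1.31, 4.45], [0, 2.66], [-2.55, 2.55]. Speed limits (rad/s): [2.57, 2.57, 3.14, 3.14, 3.14, 3.14].

### API

Orientations are given as a rotation vector (axis times angle).
In Python, from workcell import monitor, viewer, job gives the robot as it stands. The module is installed in compiled form; this text tells all that it offers.
- The arm moves only by the tool step_arm, never from a script. Its argument "series" is one flat list of numbers, 4 for each row, row after row: the shift along the tool's x, y, z in m, then the turn about the tool's z in rad. A call has 1 to 8 rows; each row is the pose to reach, as a shift and turn from the pose commanded when the call began, along the tool's axes at that moment; what a row does not reach only later rows make up. A row lasts 1/8 s, in which the tool goes at most 62.5 mm and 10.7 degrees, less where a joint would pass 70% of its speed; a pose out of reach is approached as far as the arm can. A call with a gripper value outside its range is refused whole. "gripper" is the opening, from 0 (shut) to 1 (fully open), set as the call begins (left out, the last holds). The fingers move at their own pace and stop on an object; "newtons" is the grip in N (left out, the last holds). Time passes only in rows, so rows that repeat a pose let the fingers close. It gives the time, the measured TCP pose, the force, the opening and the grip force at its end, in the units of the state.
- monitor.read_state(): the state, without advancing time (a new reading comes with each control period).
- viewer.read_camera(name): name is "scene" or "side" or "wrist"; returns a dict with "image" (384x512x3 uint8, red, green, blue), "intrinsics" (3x3 intrinsics, pixels), "T" (4x4, takes a point from camera to world coordinates); the wrist camera has in their place "hand_eye" (4x4, takes a point from camera to tool coordinates, whose origin is the TCP and whose axes are the flange's). Camera axes: x right, y up, looking along -z (the intrinsics and any distortion apply to the point x, -y, -z); pixel columns grow to the right and rows downward; lengths in m; the calibration is good to about 2 mm. The wrist camera is an equidistant fisheye: a pixel r from the principal point sees the ray r / f radians off the axis. A picture is of the moment at which its call begins: read the wrist's pose just before it. There is no depth.
- job.finish_job(): hands the job in; it is judged then, once.
Trained networks look in a picture, given as the dict that the camera call returned (one of the last four; its "shot" number tells which), for a name from the list of things; names that differ only in an ending like _2 or _b are one class to them, and where a whole thing is asked for, a point or a joint stands for the part that bears it (a point fixed in the world has none). Each returns a list of dicts, best first, with "score" (0 to 1); they miss things now and then, are a little off and sometimes report something else, mostly with a low value. They report only what shows in the picture. A call takes as long as a camera call. They do not tell look-alikes from the thing itself.
- viewer.boxes_of(picture, label): "extent" ([centre column, centre row, width, height] in pixels, round what is visible of it).
- viewer.spot_point(picture, label): "point" ([column, row] in pixels: a listed point, or the origin of a listed thing).
The state is a dict: "time": time; "q": joint angles; "joint_vel": joint speeds; "joint_torque": joint torques, N m; "tool_pos": TCP position; "tcp_rot": TCP orientation; "wrist_force": force on the tool from outside, world axes, zero at the start; "torque": the same for the moment, N m; "width": opening from 0.0 (shut) to 1.0 (fully open); "grip_force": force on a finger pad.
Only numpy, scipy, OpenCV 4.12 (cv2) and the standard library are available. Lean on these libraries where they do the work, as an engineer would, in place of code of your own. Each camera call takes 0.05 s, during which the arm holds its last target. There are 200 camera calls.

### The job

Put the cordless carving handpiece on its charging stand. First swing the stand's folded front rest up and over until its spring snaps it against the working stop, feeling for the snap and not forcing it against the stop; then lay the handpiece gently in the fork and the rear dock, nose to the front, and slide it back until its tail is fully home against the dock's end plate. Handle the stand gently throughout and leave the other things on the bench where they are.

Things in the scene. Friction and masses are not known exactly. Their poses are not given: they have to be found in the camera images.
- stand: Charging stand fixed to the bench: steel base plate 225 x 75 x 12 mm, origin at the centre of its underside. x runs along the base from the rear dock (-x end) to the front rest (+x end), y across, z up. Grey dock block at x -92 to -66 mm; the rest, a steel arm with a fork at its end, turns on a hinge at x +40 mm between cheeks 56 mm wide and 58 mm tall. Do not press it with over 8 N.
- dock_face (a point): Middle of the dock slot, on the face of its end plate, at slot-floor height (stand frame x -92, y 0, z 103 mm); axes as the stand's. Slot 28 mm wide, 26 mm long, open upward and to the front, floor 103 mm above the bench, cheeks to 114 mm, then flared lips to 125 mm, 52 mm wide overall. The end plate with the charging contacts closes its rear; it is 130 mm tall.
- rest_hinge (a point): Middle of the rest's hinge line (stand frame x +40, y 0, z 45 mm), which runs along y; axes as the stand's. A rake quadrant beside it carries both the spring hook and the working stop. It is set differently on every stand, and its setting is not measured: the working stop lies anywhere from 0.70 to 1.15 rad of joint rest, the over-centre point always 0.15 rad before it.
- rest (a joint): Angle of the rest, rad. 0: on its parked stop, arm pointing outward (+x), 50 deg above level; grows as the arm is lifted up and over towards the dock. A spring holds it on either stop and nowhere between. Lifting it off takes 3 to 6 N at the fork tips square to the arm, fading to nothing at the over-centre point; there it jumps off the finger to the rigid working stop and stays.
- rest_fork (a point): Middle of the fork's slot floor, 60 mm from the hinge line; x points along the arm away from the hinge, y across as the stand's, z to the inner side (the dock's, when up). Slot 28 mm wide between prongs 12 mm thick (6 mm either side of this x axis), with rubber lips whose tips lie 83 mm from the hinge line, 14 to 26 mm either side of the middle; 52 mm wide overall.
- handpiece: Cordless carving handpiece lying on the bench: black rounded-square barrel 24 x 24 mm, 147 mm long, with a tapered metal nose, collet and bur reaching 42 mm further; 0.16 to 0.26 kg. Origin at the middle of the barrel's underside; x towards the nose, z up. It balances about 5 mm ahead of the origin.
- handpiece_tail (a point): Bottom middle of the barrel's flat tail end (handpiece frame x -73.5 mm, z 0). Axes as the handpiece's.
- handpiece_nose (a point): Bottom middle of the barrel's front end, where the nose begins (handpiece frame x +73.5 mm, z 0). Axes as the handpiece's.
- bur_block: Bystander: wooden bur block 140 x 50 x 30 mm with burs standing in it; origin at the middle of the underside.
- wax_block: Bystander: green carving-wax block 62 x 42 x 22 mm; origin at the middle of the underside.
- wax_tube: Bystander: green wax ring tube standing on end, 28 mm across, 55 mm tall; origin at the middle of the underside.
- caliper: Bystander: digital caliper lying flat, 235 mm long, 14 mm thick; origin at the middle of the underside.
- pliers: Bystander: small pliers lying flat, about 140 mm long; origin at the pivot, on the bench.
- wax_dish: Bystander: round wooden dish 90 mm across with wax offcuts; origin at the middle of the underside.
- file: Bystander: flat file with wooden handle, 195 mm long; origin at the middle of the underside.
- brush: Bystander: bench brush 160 mm long; origin at the middle of the underside.
There are look-alikes about, which are no part of the job. Leave any red look-alike of the stand alone.

How it is judged:
By the outcome, as a careful person would: the job done as asked, in the order asked, and still so for the second after the job is handed in, with the robot touching nothing.
It also fails if it takes over 64 s, if anything falls off the work surface, if the arm or the gripper's body presses on something with over 40 N, if the wrist force passes 120 N, or if a joint passes its speed limit or range.

## Working session

There is one attempt and no reset: what is moved stays moved. The work goes in short steps, Python scripts to look and compute and a tool call to move; the robot and the scene stay as the last step left them, time stands still between calls to the robot, and variables do not carry over. Pictures are saved under pics/ and viewed, at most 10 in all, crops included, and the job is handed in when it is done.

Besides the shell and the picture viewer there is one more tool, called after "Request:" by a JSON object that holds its "op" and its "data". step_arm: Moves the arm, as the interface text tells. Its arguments: {"type":"object","properties":{"series":{"type":"array"},"gripper":{"type":"number"},"newtons":{"type":"number"}},"required":["series"]}

```bash
mkdir -p pics; cat > h.py <<'E'
import numpy as np, cv2
from scipy.spatial.transform import Rotation as R
from workcell import monitor, viewer, job
def state(): return monitor.read_state()
def shot(name):
    s=state(); p=viewer.read_camera(name)
    if name=='wrist':
        T=np.eye(4);T[:3,:3]=R.from_rotvec(s['tcp_rot']).as_matrix();T[:3,3]=s['tool_pos']
        p['TT']=T@np.array(p['hand_eye'])
    else: p['TT']=np.array(p['T'])
    p['fish']=name=='wrist'
    return p
def ray(p,uv):
    K=np.array(p['intrinsics']);x=(uv[0]-K[0,2])/K[0,0];y=(uv[1]-K[1,2])/K[1,1]
    if p['fish']:
        r=np.hypot(x,y);d=np.array([np.sin(r)*x/max(r,1e-9),-np.sin(r)*y/max(r,1e-9),-np.cos(r)])
    else: d=np.array([x,-y,-1.])
    d=p['TT'][:3,:3]@d
    return p['TT'][:3,3],d/np.linalg.norm(d)
def proj(p,X):
    c=np.linalg.inv(p['TT'])@np.append(X,1);K=np.array(p['intrinsics']);v=np.array([c[0],-c[1],-c[2]])
    if p['fish']:
        h=np.hypot(v[0],v[1]);t=np.arctan2(h,v[2]);a=v[:2]/max(h,1e-9)*t
    else: a=v[:2]/v[2]
    return np.array([K[0,2]+K[0,0]*a[0],K[1,2]+K[1,1]*a[1]])
def atz(p,uv,z):
    o,d=ray(p,uv);return o+d*(z-o[2])/d[2]
def tri(obs):
    A=np.zeros((3,3));b=np.zeros(3)
    for p,uv in obs:
        o,d=ray(p,uv);M=np.eye(3)-np.outer(d,d);A+=M;b+=M@o
    X=np.linalg.solve(A,b);return X,[np.round(proj(p,X)-uv,1) for p,uv in obs]
def save(p,n,crop=None,k=1):
    im=p['image'][:,:,::-1]
    if crop: im=im[crop[1]:crop[3],crop[0]:crop[2]]
    cv2.imwrite('pics/'+n,cv2.resize(im,None,fx=k,fy=k,interpolation=cv2.INTER_CUBIC))
E
python3 - <<'E'
from h import *
P={n:shot(n) for n in ('scene','side','wrist')}
for n,p in P.items():
    print(n,np.round(p['TT'][:3,3],3), np.round(p['TT'][:3,2],2))
    for l in ('dock_face','rest_hinge','rest_fork','stand','handpiece','handpiece_tail','handpiece_nose'):
        print(' ',l,[(np.round(d['point']).tolist(),round(d['score'],2), np.round(atz(p,d['point'],0.1 if l in('dock_face','rest_fork') else .045 if l=='rest_hinge' else 0),3)[:2].tolist()) for d in viewer.spot_point(p,l)[:3]])
ims=[P[n]['image'][:,:,::-1] for n in P]
cv2.imwrite('pics/a.png',cv2.resize(np.vstack([np.hstack(ims[:2]),np.hstack([ims[2],ims[2]*0])]),(800,600)))
E
```

```text
scene [1.413 0.079 0.921] [0.74 0.11 0.66]
  dock_face [([325.0, 259.0], 0.92, [0.7, 0.129]), ([398.0, 155.0], 0.92, [0.293, 0.325])]
  rest_hinge [([394.0, 146.0], 0.68, [0.173, 0.336]), ([320.0, 235.0], 0.6, [0.578, 0.117])]
  rest_fork [([318.0, 210.0], 0.78, [0.542, 0.108]), ([399.0, 125.0], 0.73, [0.137, 0.344])]
  stand [([393.0, 163.0], 0.87, [0.2, 0.336]), ([317.0, 253.0], 0.66, [0.596, 0.114]), ([176.0, 224.0], 0.25, [0.536, -0.268])]
  handpiece []
  handpiece_tail [([104.0, 236.0], 0.7, [0.598, -0.451]), ([172.0, 249.0], 0.62, [0.625, -0.258])]
  handpiece_nose [([181.0, 206.0], 0.77, [0.464, -0.274])]
side [0.03  0.962 1.069] [-0.3   0.69  0.66]
  dock_face [([164.0, 208.0], 0.69, [0.708, 0.107]), ([266.0, 303.0], 0.68, [0.292, 0.314])]
  rest_hinge [([314.0, 341.0], 0.88, [0.158, 0.335]), ([208.0, 237.0], 0.73, [0.557, 0.12])]
  rest_fork [([217.0, 226.0], 0.67, [0.522, 0.115]), ([327.0, 334.0], 0.54, [0.127, 0.339])]
  stand [([198.0, 245.0], 0.85, [0.592, 0.121]), ([295.0, 342.0], 0.69, [0.207, 0.328])]
  handpiece [([259.0, 172.0], 0.67, [0.555, -0.277]), ([267.0, 234.0], 0.51, [0.414, 0.001])]
  handpiece_tail [([243.0, 168.0], 0.9, [0.618, -0.277]), ([267.0, 143.0], 0.7, [0.595, -0.458])]
  handpiece_nose [([280.0, 176.0], 0.57, [0.474, -0.285])]
wrist [ 0.256 -0.629  0.372] [0.31 0.08 0.95]
  dock_face []
  rest_hinge []
  rest_fork []
  stand []
  handpiece []
  handpiece_tail []
  handpiece_nose []
```

View pics/a.png

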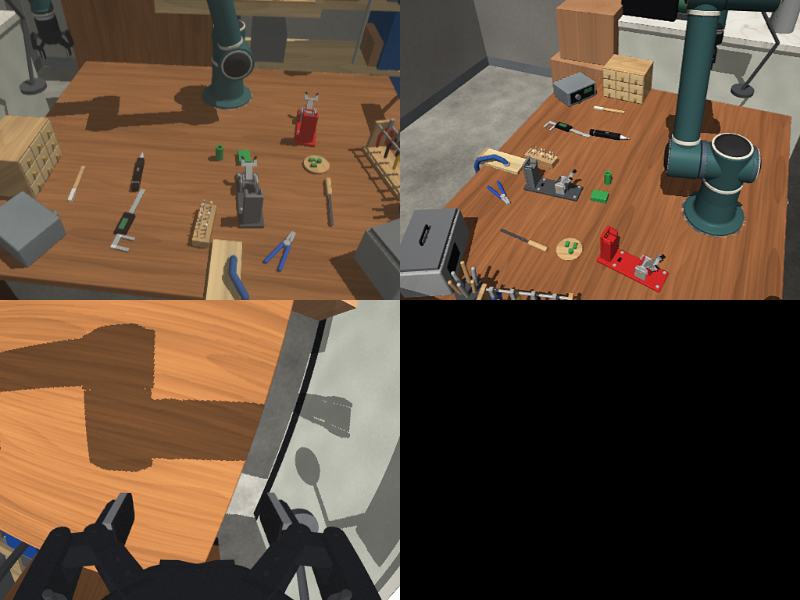

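The grey stand is near (0.60, 0.115) with its dock away from the robot and the rest towards it. The red look-alike is near (0.2, 0.33). The black handpiece lies near (0.55, -0.275) with its nose towards the robot.

```bash
python3 - <<'E'
from h import *
s=state();M=R.from_rotvec(s['tcp_rot']).as_matrix();print(s['time'],np.round(M,3),s['wrist_force'])
p=viewer.read_camera('wrist');print(np.round(p['hand_eye'],3),p['intrinsics'])
# target: above between; tool coordinates of shift to world target
for t in ((.5,-.27,.25),(.48,.1,.28)): print(np.round(M.T@(np.array(t)-s['tool_pos']),3))
E
```

```text
1.2 [[ 0.965  0.263  0.   ]
 [ 0.263 -0.965  0.   ]
 [ 0.    -0.    -1.   ]] [-0.59677754 -0.44727445  0.11136309]
[[-0.001  0.948  0.318  0.082]
 [ 1.     0.     0.001 -0.001]
 [ 0.001  0.318 -0.948 -0.142]
 [ 0.     0.     0.     1.   ]] [[297.31863964   0.         251.86929476]
 [  0.         297.31863964 191.62094232]
 [  0.           0.           1.        ]]
[ 0.412 -0.283 -0.019]
[ 0.489 -0.645 -0.049]
```

Request:
{"op": "step_arm", "data": {"series": [0.05, -0.035, -0.02, 0.05, 0.1, -0.07, -0.02, 0.1, 0.155, -0.105, -0.02, 0.16, 0.205, -0.14, -0.02, 0.21, 0.26, -0.175, -0.02, 0.265, 0.31, -0.21, -0.02, 0.265, 0.36, -0.245, -0.02, 0.265, 0.41, -0.28, -0.02, 0.265]}}

```text
time: 2.25
tool_pos: [0.5005, -0.2718, 0.2517]
tcp_rot: [3.141, 0.001, 0.001]
wrist_force: [-0.6, -0.4, 0.6]
width: 0.998
grip_force: 0.0
```

```bash
cat > look.py <<'E'
import sys
from h import *
labels=sys.argv[2].split(',')
s=state();print(s['time'],np.round(s['tool_pos'],4),np.round(R.from_rotvec(s['tcp_rot']).as_matrix()[:2,0],3),np.round(s['wrist_force'],2),s['width'])
p=shot('wrist')
Z={'dock_face':.103,'rest_hinge':.045,'rest_fork':.091}
for l in labels: print(l,[(np.round(d['point'],1).tolist(),round(d['score'],2),np.round(atz(p,d['point'],Z.get(l,0)),4)[:2].tolist()) for d in viewer.spot_point(p,l)[:3]])
np.save(sys.argv[1]+'.npy',p,allow_pickle=True)
save(p,sys.argv[1]+'.png')
E
python3 look.py w1 handpiece,handpiece_tail,handpiece_nose
```

```text
2.25 [ 0.5005 -0.2718  0.2517] [1.    0.001] [-0.61 -0.36  0.65] 0.9978304353456232
handpiece [([248.2, 128.2], 0.59, [0.5386, -0.266])]
handpiece_tail [([240.9, 71.7], 0.57, [0.6138, -0.2567])]
handpiece_nose [([253.4, 179.6], 0.81, [0.4677, -0.273]), ([248.2, 124.2], 0.66, [0.544, -0.266])]
```

Request:
{"op": "step_arm", "data": {"series": [-0.003, -0.055, -0.01, 0, -0.006, -0.11, -0.02, 0, -0.01, -0.165, -0.03, 0, -0.014, -0.22, -0.03, 0, -0.017, -0.275, -0.03, 0, -0.02, -0.33, -0.03, 0, -0.02, -0.385, -0.03, 0, -0.02, -0.385, -0.03, 0], "gripper": 0.3}}

```text
time: 3.45
tool_pos: [0.4789, 0.1131, 0.2814]
tcp_rot: [-3.141, -0.006, -0.0]
wrist_force: [-0.3, 0.0, -0.0]
width: 0.298
grip_force: 0.0
```

```bash
python3 look.py w2 stand,dock_face,rest_hinge,rest_fork
```

```text
3.45 [0.4789 0.1131 0.2814] [1.    0.004] [-0.27  0.01 -0.  ] 0.29769759150136355
stand [([250.6, 62.6], 0.84, [0.6074, 0.1164]), ([138.2, 299.4], 0.55, [0.1997, 0.3313])]
dock_face [([114.3, 290.6], 0.76, [0.2994, 0.3149])]
rest_hinge [([129.8, 328.5], 0.94, [0.1615, 0.3424]), ([251.4, 91.1], 0.82, [0.5659, 0.1151])]
rest_fork [([255.7, 124.6], 0.84, [0.5277, 0.11])]
```

View pics/w2.png

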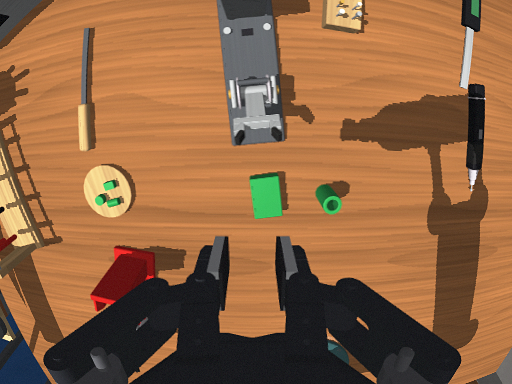

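Stand at the top of the picture, its parked fork lips at (237,137) and (276,133). The green wax block at (267,195) and the tube at (329,198) lie in front of it. I'll take a second view from closer to the dock.

Request:
{"op": "step_arm", "data": {"series": [0.045, 0, 0, 0, 0.09, 0, 0, 0, 0.09, 0, 0, 0]}}

```text
time: 4.08
tool_pos: [0.5714, 0.1095, 0.2804]
tcp_rot: [3.141, -0.004, -0.001]
wrist_force: [-0.3, -0.8, -0.7]
width: 0.302
grip_force: 0.0
```

```bash
cat > /tmp/t.py <<'E'
from h import *
import sys
exec(open('look.py').read().replace('sys.argv[2]','"stand,dock_face,rest_hinge,rest_fork"').replace('sys.argv[1]','"w3"'))
a=np.load('w2.npy',allow_pickle=True).item()
S=shot('scene');D=shot('side')
f=lambda q,l,g:min((d['point'] for d in viewer.spot_point(q,l)),key=lambda u:np.linalg.norm(np.array(u)-proj(q,g)),default=None)
for l,g in (('dock_face',(.70,.12,.1)),('rest_hinge',(.566,.115,.045)),('rest_fork',(.527,.112,.091)),('stand',(.606,.116,0))):
    o=[(q,np.array(u)) for q,u in ((p,f(p,l,g)),(S,f(S,l,g)),(D,f(D,l,g))) if u is not None]
    if l in('rest_hinge','stand','rest_fork'): o.append((a,np.array({'rest_hinge':[251.4,91.1],'rest_fork':[255.7,124.6],'stand':[250.6,62.6]}[l])))
    X,r=tri(o);print(l,np.round(X,4),[x.tolist() for x in r])
save(p,'w3.png',(120,20,400,300),2)
E
python3 /tmp/t.py
```

```text
4.075 [0.5714 0.1095 0.2804] [ 1.    -0.003] [-0.31 -0.8  -0.72] 0.3021190301665262
stand [([145.5, 329.6], 0.93, [0.2115, 0.3309]), ([247.0, 127.0], 0.67, [0.6077, 0.1172])]
dock_face [([237.0, 56.0], 0.89, [0.6955, 0.1255])]
rest_hinge [([138.9, 358.7], 0.84, [0.1652, 0.3435]), ([248.6, 162.9], 0.56, [0.5656, 0.1146])]
rest_fork [([252.2, 201.9], 0.64, [0.5287, 0.1101])]
dock_face [0.6979 0.1245 0.1103] [[0.7, -3.2], [-1.5, -2.3], [-0.7, 1.7]]
rest_hinge [0.5619 0.1132 0.0316] [[1.2, 0.4], [-0.4, -0.5], [-2.3, 0.7], [1.4, 3.2]]
rest_fork [0.5261 0.1095 0.0868] [[0.5, 0.7], [1.3, 1.4], [0.4, -1.0], [0.4, 1.0]]
stand [ 0.6027  0.1164 -0.0043] [[0.6, 3.1], [-0.8, 1.0], [-2.7, -0.5], [0.0, 3.6]]
```

View pics/w3.png

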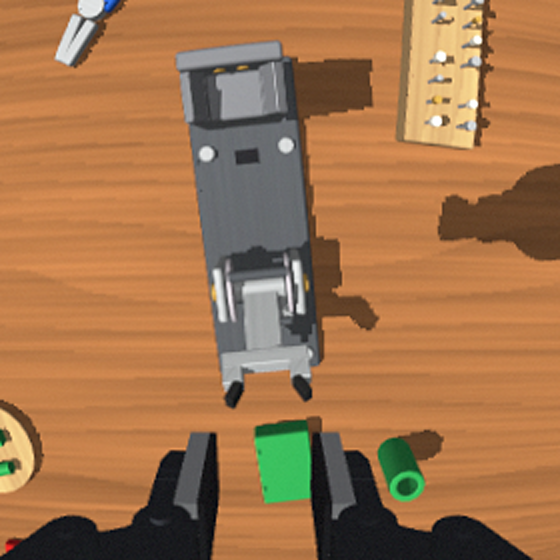

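Fit of the stand: x axis (-.996, -.087) in world, origin ≈ (.6055, .1165). The fork's tip edge is then near (.508, .108, .105). I'll back off, align and go down in front of it.

Request:
{"op": "step_arm", "data": {"series": [-0.045, 0.002, 0, -0.045, -0.089, 0.004, 0, -0.09, -0.089, 0.004, 0.06, -0.09, -0.089, 0.004, 0.12, -0.09, -0.089, 0.004, 0.17, -0.09, -0.089, 0.004, 0.188, -0.09, -0.089, 0.004, 0.188, -0.09]}}

```text
time: 5.9
tool_pos: [0.4796, 0.1075, 0.0927]
tcp_rot: [3.138, 0.143, -0.003]
wrist_force: [-0.2, -0.0, 0.9]
width: 0.299
grip_force: 0.0
```

```bash
python3 look.py w4 rest_fork,rest_hinge,dock_face
```

```text
5.9 [0.4796 0.1075 0.0927] [0.996 0.091] [-0.21 -0.04  0.91] 0.298721778341639
rest_fork [([256.5, 41.0], 0.71, [0.5874, 0.1158]), ([253.6, 163.1], 0.69, [0.5276, 0.1118]), ([31.3, 229.0], 0.43, [0.473, 0.2562])]
rest_hinge [([256.1, 88.5], 0.57, [0.5653, 0.1134])]
dock_face [([33.3, 373.5], 0.82, [0.3058, 0.312])]
```

View pics/w4.png

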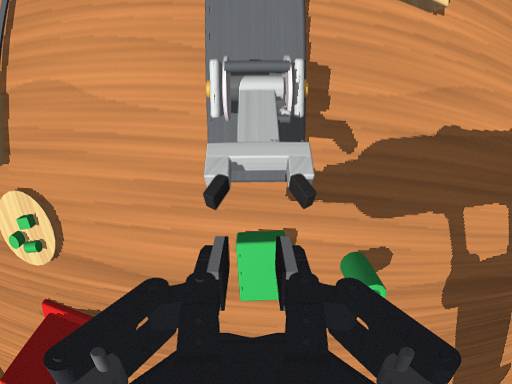

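Aligned: lips at (217,190) and (303,190), fingers at (220,260) and (287,260). I'll open slightly more and shift 2 mm to the side as I close in.

Request:
{"op": "step_arm", "data": {"series": [0.004, 0.002, 0, 0, 0.008, 0.002, 0, 0, 0.011, 0.002, 0, 0, 0.013, 0.002, 0, 0], "gripper": 0.38}}

```text
time: 6.6
tool_pos: [0.4934, 0.1068, 0.0933]
tcp_rot: [-3.138, -0.143, -0.0]
wrist_force: [-0.3, 0.6, -0.1]
width: 0.381
grip_force: 0.0
```

Request:
{"op": "step_arm", "data": {"series": [0.001, 0, 0, 0, 0.002, 0, 0, 0, 0.003, 0, -0.001, 0, 0.004, 0, -0.001, 0]}}

```text
time: 7.1
tool_pos: [0.4973, 0.1071, 0.0944]
tcp_rot: [-3.138, -0.143, -0.0]
wrist_force: [1.1, 0.8, 0.3]
width: 0.378
grip_force: 0.2
```

Request:
{"op": "step_arm", "data": {"series": [0.001, 0, 0, 0, 0.002, 0, -0.001, 0, 0.003, 0, -0.001, 0]}}

```text
time: 7.48
tool_pos: [0.4982, 0.1072, 0.0944]
tcp_rot: [3.138, 0.143, -0.007]
wrist_force: [-6.5, -1.2, 0.5]
width: 0.382
grip_force: 3.3
```

Contact at 6.5 N. I'll go upward so that the push turns square to the arm.

Request:
{"op": "step_arm", "data": {"series": [0, 0, -0.001, 0, 0, 0, -0.002, 0]}}

```text
time: 7.72
tool_pos: [0.4983, 0.1071, 0.096]
tcp_rot: [3.138, 0.143, -0.006]
wrist_force: [-4.0, -0.4, -3.6]
width: 0.382
grip_force: 2.3
```

Request:
{"op": "step_arm", "data": {"series": [0.001, 0, -0.0008, 0, 0.002, 0, -0.0016, 0, 0.003, 0, -0.0025, 0]}}

```text
time: 8.1
tool_pos: [0.5019, 0.1074, 0.0991]
tcp_rot: [3.138, 0.143, -0.004]
wrist_force: [-6.0, 0.2, -2.5]
width: 0.384
grip_force: 2.7
```

Request:
{"op": "step_arm", "data": {"series": [0.001, 0, -0.0015, 0, 0.002, 0, -0.0025, 0, 0.003, 0, -0.0033, 0, 0.004, 0, -0.004, 0]}}

```text
time: 8.6
tool_pos: [0.5072, 0.108, 0.1038]
tcp_rot: [3.138, 0.143, 0.0]
wrist_force: [-3.8, -1.1, -2.6]
width: 0.38
grip_force: 2.1
```

Request:
{"op": "step_arm", "data": {"series": [0.0012, 0, -0.001, 0, 0.0025, 0, -0.0022, 0, 0.004, 0, -0.0033, 0, 0.0055, 0, -0.0045, 0, 0.007, 0, -0.0055, 0]}}

```text
time: 9.22
tool_pos: [0.5144, 0.1087, 0.1095]
tcp_rot: [-3.138, -0.143, -0.001]
wrist_force: [-2.9, -0.5, -2.2]
width: 0.381
grip_force: 1.8
```

Request:
{"op": "step_arm", "data": {"series": [0.0015, 0, -0.0003, 0, 0.003, 0, -0.0006, 0, 0.0045, 0, -0.001, 0, 0.006, 0, -0.0015, 0, 0.008, 0, -0.002, 0]}}

```text
time: 9.85
tool_pos: [0.5227, 0.1096, 0.1125]
tcp_rot: [-3.138, -0.143, -0.002]
wrist_force: [-6.6, -0.9, 3.4]
width: 0.38
grip_force: 2.7
```

Request:
{"op": "step_arm", "data": {"series": [0, 0, -0.001, 0, 0, 0, -0.002, 0, 0.001, 0, -0.0025, 0, 0.002, 0, -0.003, 0]}}

```text
time: 10.35
tool_pos: [0.524, 0.1096, 0.1141]
tcp_rot: [-3.138, -0.143, 0.0]
wrist_force: [-3.4, 0.2, -1.1]
width: 0.379
grip_force: 1.5
```

Request:
{"op": "step_arm", "data": {"series": [0.0015, 0, -0.0007, 0, 0.003, 0, -0.0014, 0, 0.0045, 0, -0.002, 0, 0.006, 0, -0.0026, 0, 0.0075, 0, -0.003, 0]}}

```text
time: 10.98
tool_pos: [0.5318, 0.1102, 0.1174]
tcp_rot: [3.138, 0.142, 0.001]
wrist_force: [-3.0, 0.2, -1.5]
width: 0.378
grip_force: 1.2
```

Request:
{"op": "step_arm", "data": {"series": [0.0012, 0, -0.0004, 0, 0.0025, 0, -0.0008, 0, 0.004, 0, -0.001, 0, 0.004, 0, -0.001, 0]}}

```text
time: 11.48
tool_pos: [0.5359, 0.1106, 0.1185]
tcp_rot: [-3.138, -0.142, -0.001]
wrist_force: [-1.7, -0.3, -0.5]
width: 0.381
grip_force: 0.9
```

Request:
{"op": "step_arm", "data": {"series": [0.0012, 0, -0.0003, 0, 0.0025, 0, -0.0006, 0, 0.004, 0, -0.001, 0, 0.004, 0, -0.001, 0]}}

```text
time: 11.98
tool_pos: [0.5398, 0.111, 0.1194]
tcp_rot: [-3.138, -0.143, -0.001]
wrist_force: [-1.2, 0.3, -0.6]
width: 0.382
grip_force: 0.7
```

Request:
{"op": "step_arm", "data": {"series": [0.001, 0, -0.0002, 0, 0.002, 0, -0.0004, 0, 0.003, 0, -0.0005, 0, 0.003, 0, -0.0005, 0]}}

```text
time: 12.48
tool_pos: [0.5427, 0.1113, 0.1199]
tcp_rot: [-3.138, -0.143, -0.001]
wrist_force: [-1.2, 0.0, -1.0]
width: 0.379
grip_force: 0.6
```

Request:
{"op": "step_arm", "data": {"series": [0.001, 0, 0, 0, 0.002, 0, 0, 0, 0.003, 0, 0, 0, 0.003, 0, 0, 0]}}

```text
time: 12.98
tool_pos: [0.5459, 0.1116, 0.1201]
tcp_rot: [-3.138, -0.143, -0.001]
wrist_force: [-1.2, 0.5, 1.0]
width: 0.38
grip_force: 0.5
```

```bash
python3 look.py w5 rest_fork,rest_hinge,dock_face
```

```text
12.975 [0.5459 0.1116 0.1201] [0.996 0.091] [-1.23  0.53  1.02] 0.37967434086920854
rest_fork [([254.9, 209.8], 0.69, [0.5582, 0.1117])]
rest_hinge []
dock_face [([252.7, 210.0], 0.5, [0.5627, 0.1135])]
```

View pics/w5.png

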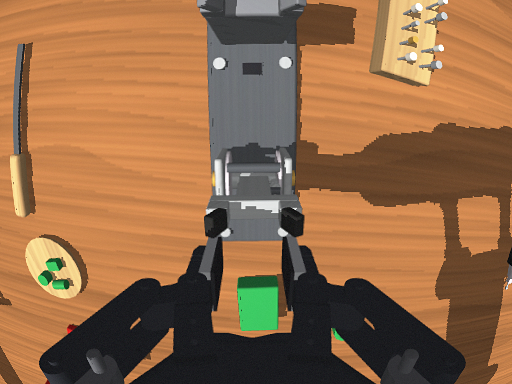

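The arm is nearly upright with its lips at (216,220) and (291,220), still on the fingers and not snapped. I'll continue slowly.

Request:
{"op": "step_arm", "data": {"series": [0.001, 0, 0, 0, 0.002, 0, 0, 0, 0.003, 0, 0, 0, 0.003, 0, 0, 0]}}

```text
time: 13.68
tool_pos: [0.5487, 0.1118, 0.1198]
tcp_rot: [-3.138, -0.143, -0.0]
wrist_force: [-0.4, 0.5, 0.6]
width: 0.379
grip_force: 0.4
```

Request:
{"op": "step_arm", "data": {"series": [0.001, 0, 0, 0, 0.002, 0, 0, 0, 0.003, 0, 0, 0, 0.003, 0, 0, 0]}}

```text
time: 14.18
tool_pos: [0.5517, 0.1121, 0.1198]
tcp_rot: [3.138, 0.142, 0.001]
wrist_force: [-1.4, 0.4, 0.7]
width: 0.379
grip_force: 0.2
```

Request:
{"op": "step_arm", "data": {"series": [0.001, 0, 0, 0, 0.002, 0, 0, 0, 0.002, 0, 0, 0]}}

```text
time: 14.55
tool_pos: [0.5536, 0.1122, 0.1198]
tcp_rot: [3.138, 0.143, 0.0]
wrist_force: [-0.2, -0.5, 0.3]
width: 0.381
grip_force: 0.1
```

```bash
python3 look.py w6 rest_fork; python3 - <<'E'
from h import *
ps=[np.load(f'{n}.npy',allow_pickle=True).item() for n in('w5','w6')]
cv2.imwrite('pics/c6.png',np.hstack([cv2.resize(p['image'][130:310,160:350,::-1],None,fx=2,fy=2) for p in ps]))
E
```

```text
14.55 [0.5536 0.1122 0.1198] [0.996 0.091] [-0.21 -0.47  0.25] 0.3811876346012723
rest_fork [([253.1, 213.1], 0.9, [0.5637, 0.1132]), ([252.9, 130.8], 0.73, [0.6145, 0.118])]
```

View pics/c6.png

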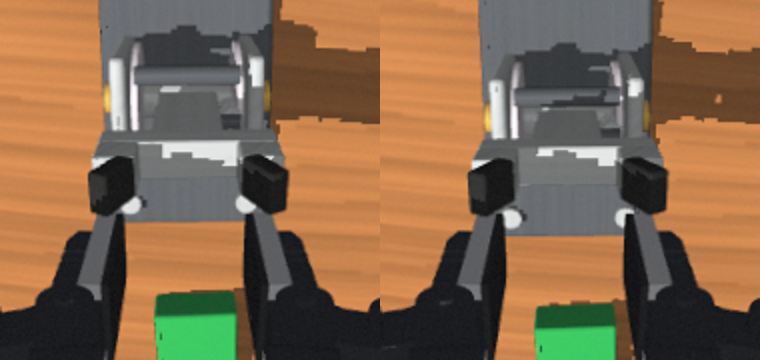

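The lips sit the same way against the fingers in both pictures, so it has not snapped yet. Going on.

Request:
{"op": "step_arm", "data": {"series": [0.001, 0, 0, 0, 0.002, 0, 0, 0, 0.003, 0, 0, 0]}}

```text
time: 15.02
tool_pos: [0.5565, 0.1125, 0.1198]
tcp_rot: [-3.138, -0.143, -0.0]
wrist_force: [-0.5, 0.5, -1.3]
width: 0.38
grip_force: 0.1
```

```bash
cat > snap.py <<'E'
from h import *
p=shot('wrist');t=np.load('w6.npy',allow_pickle=True).item()
for c in ((205,195,232,240),(280,195,306,240)):
    m=cv2.matchTemplate(p['image'][100:260,190:320],t['image'][c[1]:c[3],c[0]:c[2]],cv2.TM_CCOEFF_NORMED)
    _,v,_,l=cv2.minMaxLoc(m);print(round(v,2),l[1]+100-c[1],l[0]+190-c[0])
np.save('w7.npy',p,allow_pickle=True);print(np.round(state()['wrist_force'],1))
E
python3 snap.py
```

```text
0.92 0 0
0.94 0 0
[-0.4  0.6  0.5]
```

Request:
{"op": "step_arm", "data": {"series": [0.001, 0, 0, 0, 0.002, 0, 0, 0, 0.003, 0, 0, 0]}}

```text
time: 15.45
tool_pos: [0.5595, 0.1128, 0.1198]
tcp_rot: [-3.138, -0.143, -0.0]
wrist_force: [-0.4, -0.1, -0.7]
width: 0.381
grip_force: 0.0
```

```bash
python3 snap.py
```

```text
0.59 -19 0
0.58 -63 3
[ 0.6 -0.   1.3]
```

Something jumped. I'll retreat outward a little and look from there.

Request:
{"op": "step_arm", "data": {"series": [-0.02, 0, 0, 0, -0.06, 0, -0.03, 0, -0.06, 0, -0.08, 0, -0.03, 0, -0.13, 0, -0.03, 0, -0.13, 0]}}

```text
time: 16.12
tool_pos: [0.5342, 0.1107, 0.2559]
tcp_rot: [-3.137, -0.142, -0.018]
wrist_force: [-0.7, 0.2, -0.3]
width: 0.38
grip_force: 0.0
```

```bash
python3 look.py w8 rest_fork,dock_face,rest_hinge; python3 - <<'E'
from h import *
D=shot('side');S=shot('scene');p=np.load('w8.npy',allow_pickle=True).item()
for n,q in(('S',S),('D',D),('w',p)): print(n,[(np.round(d['point'],1).tolist(),round(d['score'],2)) for d in viewer.spot_point(q,'rest_fork')][:3])
c=lambda q,k,a,b,w:cv2.resize(q['image'][b:b+w,a:a+w,::-1],(k,k),interpolation=cv2.INTER_CUBIC)
cv2.imwrite('pics/c8.png',np.hstack([c(D,390,150,180,100),c(p,390,160,30,200)]))
o=np.array([.6055,.1165,0]);s=np.array([-.996,-.087,0])
for th in (.85,.9,.95,1.0,1.05,1.1):
    f=np.deg2rad(50)+th;X=o+s*(.04+.06*np.cos(f))+[0,0,.045+.06*np.sin(f)]
    print(th,np.round(X,4),*[np.round(proj(q,X),1) for q in(S,D,p)])
E
```

```text
16.125 [0.5342 0.1107 0.2559] [0.996 0.091] [-0.7   0.24 -0.31] 0.3802206219941742
rest_fork [([252.3, 129.0], 0.62, [0.5826, 0.1157]), ([82.3, 116.4], 0.37, [0.5876, 0.3123])]
dock_face [([255.3, 16.7], 0.93, [0.6976, 0.1232]), ([104.6, 319.9], 0.91, [0.3019, 0.308])]
rest_hinge [([250.6, 139.9], 0.65, [0.5646, 0.1161])]
S [([397.5, 124.7], 0.81), ([318.2, 219.9], 0.48)]
D [([327.5, 334.4], 0.85), ([182.3, 207.3], 0.26)]
w [([252.3, 129.0], 0.62), ([82.3, 116.4], 0.37)]
0.85 [0.5747 0.1138 0.1043] [320.  217.6] [201.4 220.1] [253.5 138.3]
0.9 [0.5776 0.1141 0.1038] [320.1 218.6] [200.5 220.1] [253.5 135.3]
0.95 [0.5806 0.1143 0.1031] [320.1 219.7] [199.6 220. ] [253.5 132.3]
1.0 [0.5834 0.1146 0.1023] [320.2 220.7] [198.7 220. ] [253.5 129.4]
1.05 [0.5863 0.1148 0.1013] [320.2 221.9] [197.8 220.1] [253.5 126.5]
1.1 [0.589  0.1151 0.1002] [320.3 223. ] [197.  220.2] [253.5 123.6]
```

View pics/c8.png

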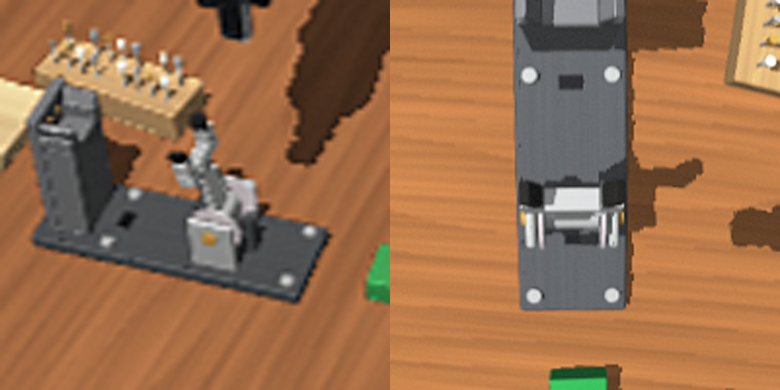

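The rest has snapped and leans toward the dock. The fork matches a stop at about 0.98 rad, and the over-centre point felt at about 0.82 agrees. Next is the handpiece.

Request:
{"op": "step_arm", "data": {"series": [-0.004, 0.055, 0, 0, -0.008, 0.11, 0, 0, -0.013, 0.165, 0, -0.02, -0.017, 0.22, 0.02, -0.02, -0.021, 0.275, 0.05, -0.02, -0.025, 0.33, 0.075, -0.02, -0.029, 0.375, 0.1, -0.02, -0.029, 0.375, 0.1, -0.02], "gripper": 0.65}}

```text
time: 17.58
tool_pos: [0.5323, -0.268, 0.1464]
tcp_rot: [-3.135, -0.167, 0.008]
wrist_force: [-0.9, 0.1, -0.4]
width: 0.647
grip_force: 0.0
```

```bash
cat > /tmp/t.py <<'E'
import sys
sys.argv=['x','w9','handpiece,handpiece_tail,handpiece_nose']
exec(open('look.py').read())
a=np.load('w1.npy',allow_pickle=True).item()
f=lambda l:np.array(viewer.spot_point(p,l)[0]['point'])
t,n=f('handpiece_tail'),f('handpiece_nose')
print(tri([(a,np.array([240.9,71.7])),(p,t)]),tri([(a,np.array([253.4,179.6])),(p,n)]))
# black barrel at top height: contour axis
g=p['image'].max(2);m=(g<70).astype(np.uint8);k,lab,st,c=cv2.connectedComponentsWithStats(m)
print([(i,st[i].tolist()) for i in range(1,k) if st[i][4]>300])
E
python3 /tmp/t.py
```

```text
17.575 [ 0.5323 -0.268   0.1464] [0.994 0.107] [-0.88  0.09 -0.44] 0.6468883506841384
handpiece [([250.0, 170.1], 0.61, [0.5388, -0.2641])]
handpiece_tail [([253.0, 94.9], 0.86, [0.6132, -0.2591])]
handpiece_nose [([249.1, 235.6], 0.56, [0.4658, -0.2707]), ([253.2, 98.2], 0.56, [0.6101, -0.2596])]
(array([ 0.61287886, -0.25818625,  0.01650465]), [array([ 0.7, -0.3]), array([-1.1,  0.3])]) (array([ 0.46923705, -0.27170848,  0.00616378]), [array([-0.9,  0.2]), array([ 1.2, -0.1])])
[(2, [461, 0, 51, 59, 1296]), (27, [239, 95, 26, 25, 621]), (28, [239, 123, 26, 121, 2794]), (42, [26, 240, 453, 144, 31370])]
```

View pics/w9.png

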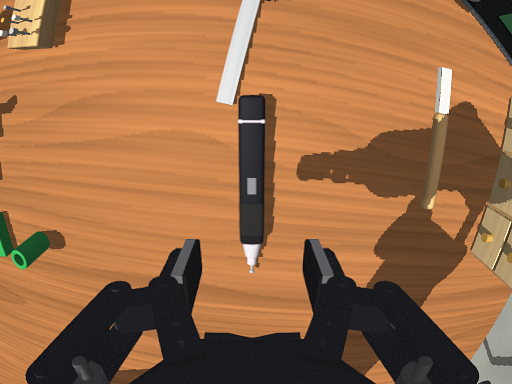

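The handpiece lies straight between the fingers: barrel at cols 239-264, tail at row 95, nose at row 243. The caliper's tip is beside the tail at (227,103). I'll grasp at the barrel's middle and lift straight up.

Request:
{"op": "step_arm", "data": {"series": [0.005, -0.001, 0.05, 0, 0.01, -0.001, 0.095, 0, 0.01, -0.001, 0.12, 0, 0.01, -0.001, 0.132, 0, 0.01, -0.001, 0.138, 0, 0.01, -0.001, 0.141, 0, 0.01, -0.001, 0.141, 0]}}

```text
time: 18.75
tool_pos: [0.5452, -0.2643, 0.0098]
tcp_rot: [3.136, 0.174, 0.002]
wrist_force: [-0.1, 0.8, 0.7]
width: 0.652
grip_force: 0.0
```

Request:
{"op": "step_arm", "data": {"series": [0, 0, 0, 0, 0, 0, 0, 0, 0, 0, 0, 0, 0, 0, 0, 0, 0, 0, 0, 0, 0, 0, 0, 0], "gripper": 0.1, "newtons": 40}}

```text
time: 19.5
tool_pos: [0.5452, -0.2645, 0.0097]
tcp_rot: [3.136, 0.174, 0.002]
wrist_force: [-1.9, -0.7, 5.5]
width: 0.269
grip_force: 40.6
```

Request:
{"op": "step_arm", "data": {"series": [0, 0, -0.005, 0, 0, 0, -0.03, 0, 0, 0, -0.08, 0, 0, 0, -0.13, 0, 0, 0, -0.18, 0, 0, 0, -0.2, 0]}}

```text
time: 20.25
tool_pos: [0.5456, -0.2644, 0.2117]
tcp_rot: [3.135, 0.174, 0.006]
wrist_force: [0.6, 0.5, -3.7]
width: 0.267
grip_force: 39.8
```

Request:
{"op": "step_arm", "data": {"series": [0.008, -0.03, 0, 0, 0.025, -0.08, 0, 0.01, 0.042, -0.135, 0, 0.02, 0.06, -0.19, 0, 0.02, 0.077, -0.245, 0, 0.02, 0.094, -0.3, 0, 0.02, 0.107, -0.35, 0, 0.02, 0.112, -0.372, 0, 0.02]}}

```text
time: 21.25
tool_pos: [0.6133, 0.1209, 0.206]
tcp_rot: [-3.138, -0.147, 0.007]
wrist_force: [-0.3, -0.6, -2.9]
width: 0.267
grip_force: 39.9
```

Request:
{"op": "step_arm", "data": {"series": [0, 0, 0.01, 0, 0, 0, 0.02, 0, 0, 0, 0.03, 0, 0, 0, 0.03, 0]}}

```text
time: 21.75
tool_pos: [0.6135, 0.1168, 0.1769]
tcp_rot: [3.138, 0.14, -0.005]
wrist_force: [0.5, 0.2, -2.8]
width: 0.271
grip_force: 39.9
```

```bash
cat > /tmp/t.py <<'E'
import sys
sys.argv=['x','w10','dock_face,rest_fork,handpiece_tail,handpiece_nose']
exec(open('look.py').read())
S=shot('scene');D=shot('side')
for l in ('handpiece_tail','handpiece_nose','dock_face'):
    print(l,[[ (np.round(d['point'],1).tolist(),round(d['score'],2)) for d in viewer.spot_point(q,l)[:3]] for q in (S,D)])
c=lambda q,k,a,b,w:cv2.resize(q['image'][b:b+w,a:a+w,::-1],(k,k),interpolation=cv2.INTER_CUBIC)
cv2.imwrite('pics/c10.png',np.hstack([c(D,390,140,140,130),c(p,390,160,0,190)]))
E
python3 /tmp/t.py
```

```text
21.75 [0.6135 0.1168 0.1769] [0.996 0.089] [ 0.49  0.23 -2.75] 0.2714083065246817
dock_face [([251.2, 91.3], 0.92, [0.6974, 0.1256])]
rest_fork []
handpiece_tail [([251.2, 120.7], 0.91, [0.667, 0.1232])]
handpiece_nose [([55.9, 182.7], 0.58, [0.577, 0.3734])]
handpiece_tail [[([325.1, 232.8], 0.76)], [([166.3, 193.8], 0.57), ([265.1, 232.4], 0.51)]]
handpiece_nose [[([322.8, 184.8], 0.9)], [([211.7, 205.6], 0.94)]]
dock_face [[([395.5, 150.3], 0.94), ([327.3, 257.1], 0.92)], [([264.3, 305.2], 0.89), ([162.4, 213.8], 0.56)]]
```

View pics/c10.png

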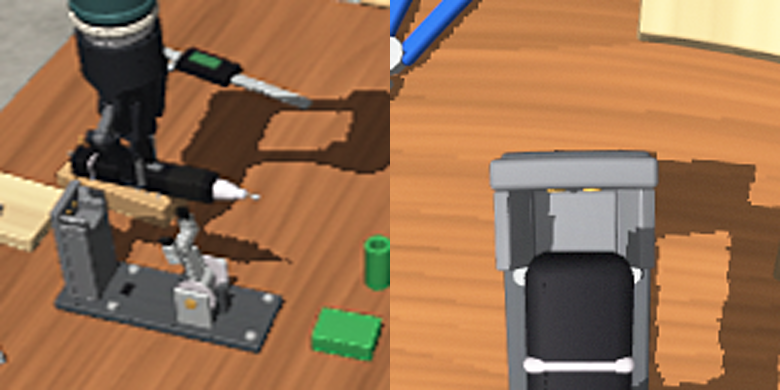

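The tail is centred over the slot to about 1 mm and is about 16 mm from the end plate. The fork is clear of the fingers. Lowering.

Request:
{"op": "step_arm", "data": {"series": [0.002, -0.001, 0.01, 0, 0.004, -0.001, 0.025, 0, 0.004, -0.001, 0.038, 0, 0.004, -0.001, 0.047, 0, 0.004, -0.001, 0.052, 0, 0.004, -0.001, 0.055, 0]}}

```text
time: 23.15
tool_pos: [0.6186, 0.1195, 0.1235]
tcp_rot: [3.138, 0.143, -0.0]
wrist_force: [-1.0, -0.3, -2.5]
width: 0.271
grip_force: 39.9
```

Request:
{"op": "step_arm", "data": {"series": [0, 0, 0.001, 0, 0, 0, 0.002, 0, 0, 0, 0.003, 0, 0, 0, 0.004, 0]}}

```text
time: 23.65
tool_pos: [0.6187, 0.1195, 0.12]
tcp_rot: [3.138, 0.143, 0.001]
wrist_force: [-0.1, -1.0, -2.3]
width: 0.27
grip_force: 39.9
```

```bash
cat > /tmp/t.py <<'E'
import sys
sys.argv=['x','w11','dock_face,handpiece_tail,rest_fork']
exec(open('look.py').read())
D=shot('side')
c=lambda q,k,a,b,w:cv2.resize(q['image'][b:b+w,a:a+w,::-1],(k,k),interpolation=cv2.INTER_CUBIC)
cv2.imwrite('pics/c11.png',np.hstack([c(D,390,140,160,100),c(p,390,192,70,120)]))
E
python3 /tmp/t.py
```

```text
23.65 [0.6187 0.1195 0.12  ] [0.996 0.091] [-0.08 -1.05 -2.27] 0.27040058607232054
dock_face [([252.3, 101.7], 0.94, [0.6966, 0.1271])]
handpiece_tail [([252.4, 119.0], 0.59, [0.6792, 0.1254])]
rest_fork []
```

View pics/c11.png

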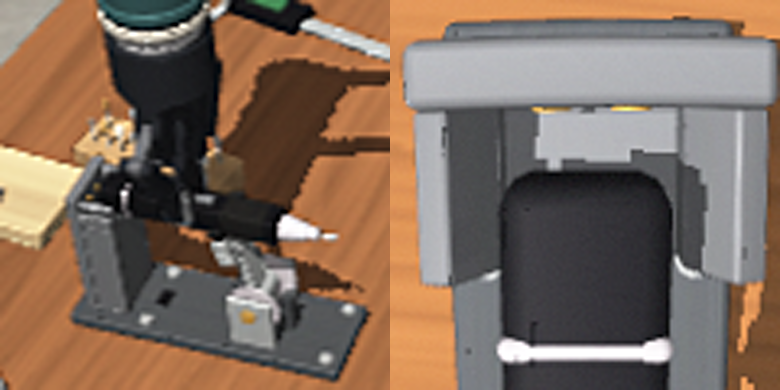

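The barrel (cols 500-672) is about 0.8 mm left of the slot centre (590). I'll correct that and lower slowly.

Request:
{"op": "step_arm", "data": {"series": [0, 0.0008, 0, 0, 0, 0.0008, 0.001, 0, 0, 0.0008, 0.002, 0, 0, 0.0008, 0.003, 0, 0, 0.0008, 0.004, 0]}}

```text
time: 24.52
tool_pos: [0.6186, 0.1188, 0.1157]
tcp_rot: [-3.138, -0.143, 0.0]
wrist_force: [0.9, 0.0, -2.8]
width: 0.268
grip_force: 39.9
```

Request:
{"op": "step_arm", "data": {"series": [0, 0, 0.0007, 0, 0, 0, 0.0014, 0, 0, 0, 0.002, 0]}}

```text
time: 24.9
tool_pos: [0.6186, 0.1187, 0.1137]
tcp_rot: [-3.138, -0.143, 0.0]
wrist_force: [-0.4, 0.9, -1.9]
width: 0.27
grip_force: 39.9
```

Request:
{"op": "step_arm", "data": {"series": [0, 0, 0.0005, 0, 0, 0, 0.001, 0, 0, 0, 0.001, 0]}}

```text
time: 25.28
tool_pos: [0.619, 0.1188, 0.1134]
tcp_rot: [-3.138, -0.143, -0.001]
wrist_force: [-1.5, 0.3, 1.4]
width: 0.268
grip_force: 40.3
```

Down, with about 4 N on the supports. Sliding back.

Request:
{"op": "step_arm", "data": {"series": [0.0015, 0, -0.0003, 0, 0.003, 0, -0.0003, 0, 0.0045, 0, -0.0003, 0, 0.006, 0, -0.0003, 0, 0.007, 0, -0.0003, 0]}}

```text
time: 25.9
tool_pos: [0.6257, 0.1194, 0.1132]
tcp_rot: [-3.138, -0.143, 0.0]
wrist_force: [-2.8, 0.2, 1.9]
width: 0.267
grip_force: 40.5
```

Request:
{"op": "step_arm", "data": {"series": [0.001, 0, -0.0003, 0, 0.002, 0, -0.0003, 0, 0.003, 0, -0.0003, 0]}}

```text
time: 26.28
tool_pos: [0.6286, 0.1196, 0.1132]
tcp_rot: [3.138, 0.143, -0.0]
wrist_force: [-2.5, 0.3, 0.9]
width: 0.269
grip_force: 40.3
```

Request:
{"op": "step_arm", "data": {"series": [0.0007, 0, 0, 0, 0.0014, 0, 0, 0]}}

```text
time: 26.52
tool_pos: [0.6287, 0.1196, 0.1132]
tcp_rot: [3.138, 0.143, -0.005]
wrist_force: [-6.5, -0.1, 4.5]
width: 0.27
grip_force: 40.7
```

The tail met the end plate at 6.5 N. I'll ease the push and look.

Request:
{"op": "step_arm", "data": {"series": [-0.0006, 0, -0.0005, 0, -0.0008, 0, -0.0006, 0]}}

```text
time: 26.78
tool_pos: [0.6287, 0.1196, 0.1133]
tcp_rot: [3.138, 0.143, -0.002]
wrist_force: [-1.7, 0.2, -2.2]
width: 0.267
grip_force: 40.0
```

```bash
sed -i 's/w11/w12/;s/c11/c12/' /tmp/t.py; python3 /tmp/t.py
```

```text
26.775 [0.6287 0.1196 0.1133] [0.996 0.091] [-1.67  0.2  -2.15] 0.2671488569115787
dock_face [([252.7, 123.7], 0.84, [0.6954, 0.1261]), ([138.3, 30.9], 0.2, [0.7421, 0.1905])]
handpiece_tail [([251.8, 122.2], 0.79, [0.6867, 0.1259])]
rest_fork []
```

View pics/c12.png

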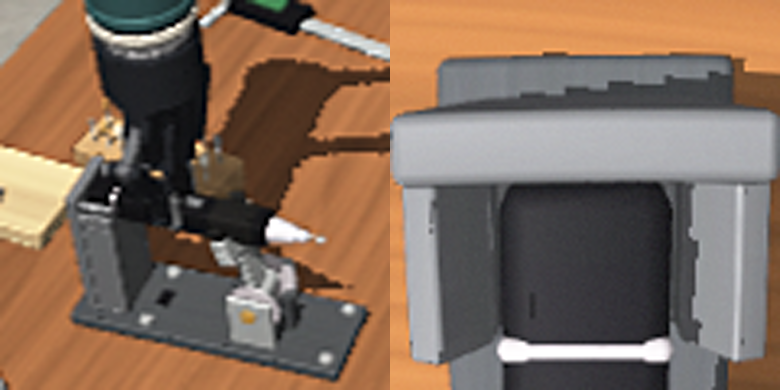

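The tail sits against the end plate and between the cheeks. I'll set it down, release and rise.

Request:
{"op": "step_arm", "data": {"series": [0.0003, 0, 0.0006, 0, 0.0003, 0, 0.0006, 0]}}

```text
time: 27.28
tool_pos: [0.6287, 0.1196, 0.1133]
tcp_rot: [3.138, 0.143, -0.003]
wrist_force: [-5.8, -1.3, 0.1]
width: 0.272
grip_force: 40.2
```

Request:
{"op": "step_arm", "data": {"series": [0, 0, 0, 0, 0, 0, 0, 0, 0, 0, 0, 0, 0, 0, 0, 0], "gripper": 0.5}}

```text
time: 27.78
tool_pos: [0.63, 0.1198, 0.1137]
tcp_rot: [-3.138, -0.143, -0.002]
wrist_force: [0.4, -0.7, -0.8]
width: 0.499
grip_force: 0.0
```

Request:
{"op": "step_arm", "data": {"series": [0, 0, -0.01, 0, 0, 0, -0.03, 0, 0, 0, -0.07, 0, 0, 0, -0.12, 0, 0, 0, -0.15, 0, 0, 0, -0.15, 0]}}

```text
time: 28.52
tool_pos: [0.632, 0.1201, 0.2696]
tcp_rot: [-3.137, -0.143, -0.015]
wrist_force: [0.2, 0.1, -0.4]
width: 0.496
grip_force: 0.0
```

```bash
cat > /tmp/t.py <<'E'
import sys
sys.argv=['x','w13','dock_face,handpiece_tail,handpiece_nose,rest_fork']
exec(open('look.py').read())
S=shot('scene');D=shot('side')
for l in ('handpiece_tail','handpiece_nose'):
    o=[];
    for q in (p,S,D):
        for d in viewer.spot_point(q,l):
            if np.linalg.norm(atz(q,d['point'],.104)[:2]-[.62,.12])<.12: o.append((q,np.array(d['point'])));break
    X,r=tri(o);print(l,np.round(X,4),[x.tolist() for x in r],[np.round(atz(q,u,.104),4)[:2].tolist() for q,u in o])
E
python3 /tmp/t.py
```

```text
28.525 [0.632  0.1201 0.2696] [0.996 0.091] [ 0.16  0.09 -0.37] 0.49632483537106165
dock_face [([120.2, 358.0], 0.94, [0.2944, 0.316]), ([248.2, 242.8], 0.23, [0.5486, 0.1179])]
handpiece_tail [([251.7, 115.5], 0.82, [0.688, 0.1266])]
handpiece_nose [([249.1, 242.9], 0.57, [0.4942, 0.1132])]
rest_fork [([250.7, 217.9], 0.83, [0.5755, 0.1175])]
handpiece_tail [0.691  0.1247 0.1004] [[1.9, 2.8], [-2.0, -1.7], [-2.7, 1.6]] [[0.694, 0.127], [0.6988, 0.1291], [0.6846, 0.1189]]
handpiece_nose [0.5465 0.113  0.1032] [[3.2, 1.8], [0.9, 0.3], [-0.6, 0.4]] [[0.5491, 0.1169], [0.5467, 0.1106], [0.5453, 0.1115]]
```

```bash
python3 - <<'E'
from h import *
for n,r0,r1 in(('w12',150,200),('w13',100,200)):
    p=np.load(n+'.npy',allow_pickle=True).item();im=p['image'][:,244:260].astype(int).min(2).mean(1)
    k=r0+int(np.argmax(im[r0:r1]));w=im[k-3:k+4]-60;w=w.clip(0);r=(w*np.arange(k-3,k+4)).sum()/w.sum()
    print(n,k,im[k-3:k+4].round(),np.round(atz(p,(252,r),.128),4), [np.round(proj(p,(.6955,.1247,z)),1).tolist() for z in(.103,.13)], im[100:150:4].round().tolist())
E
```

```text
w12 179 [210. 253. 255. 255. 139.  56.  53.] [0.6737 0.1244 0.128 ] [[255.4, 123.7], [256.1, 129.7]] [70.0, 138.0, 185.0, 182.0, 181.0, 177.0, 149.0, 34.0, 52.0, 56.0, 56.0, 56.0, 56.0]
w13 139 [ 42. 100. 221. 242. 108.  41.  47.] [0.6732 0.1247 0.128 ] [[254.0, 114.2], [254.2, 115.7]] [104.0, 78.0, 162.0, 158.0, 32.0, 50.0, 49.0, 50.0, 48.0, 42.0, 108.0, 48.0, 48.0]
```

```bash
python3 -c "
from workcell import job
print(job.finish_job())"
```

```text
the job is handed in; nothing more can be done
None
```

The job is handed in, though no verdict came back: the rest snapped onto its working stop, and the handpiece lies in the fork and dock with its tail against the end plate (pushes on the stand stayed under 8 N in every reading), but I viewed 11 pictures against the limit of 10.

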